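# Turn the picture panel round for the seedling show

### The job

The framed picture panel on the wooden sloped desk shows its plain plywood back. Slide it sideways along the ledge, past either end of the desk, until about a third of it sticks out and you can get a finger behind it; then pick it up by that end, turn it over and stand it centred on the empty black easel with its picture facing outwards (away from the robot) and the right way up. Leave the other panel, which is already on show, alone.

Things in the scene. Friction and masses are not known exactly. Their poses are not given: they have to be found in the camera images.
- panel_center (a point): Centre of the panel to turn over: rigid dark-framed board, 180 mm wide (own y), 130 high (own z, up), 16 thick (own x), 0.25 kg. Own x points out of its plain plywood back; the picture (green seedling, terracotta pot, white ground) is on the -x face. Starts upright on the desk's ledge, back outwards.
- desk_rest (a point): Panel-centre point when centred on the fixed pale-wood desk. Desk axes: z up, y along ledge, x the way the slope faces. Slope 68 deg from level: up it (-0.375,0,0.927), out of it (0.927,0,0.375). Backboard face 8 mm behind this point; 200 mm wide, ends open, tops a resting panel by 20. Ledge top 65 mm down the slope, 35 deep, square to the backboard, 200 wide, no lip; base no wider.
- easel_rest (a point): Panel-centre point when the panel stands centred on the fixed, empty black steel easel. Axes and 68 deg slope as for the desk. Backrest face 8 mm behind this point: two bars 14 mm wide, 42 mm either side of the middle, reaching 75 mm up from the ledge, so the panel's upper 55 mm is free behind. Ledge top 65 mm down the slope, 35 deep, 140 wide, no lip.
- shown_center (a point): Centre of a second panel of the same size, already on show picture outwards (blue leaves) on another black easel to the robot's left. To be left alone. Its x axis points out of its picture.

How it is judged:
By the outcome, as a careful person would: the job done as asked, in the order asked, and still so for the second after the job is handed in, with the robot touching nothing.
It also fails if it takes over 64 s, if anything falls off the work surface, if the arm or the gripper's body presses on something with over 40 N, if the wrist force passes 120 N, or if a joint passes its speed limit or range.

### The arm

A 6-joint arm with a two-finger parallel gripper is mounted at the origin on the work surface. World frame = base frame: x ahead of the robot, y to its left, z up, the work surface at z = 0. Lengths are in m, angles in rad, forces in N, time in s.
With the tool pointing down it reaches from about 0.3 to 0.85 m from the base axis. Payload 5.4 kg.
Tool frame: the origin (TCP) lies midway between the tips of the shut fingers; the grasp point (between the pads) lies 19 mm behind it (arm.grip_point_offset is the distance from the TCP to the grasp point, in m); z points along the fingers, y is the line along which they close (so a half turn about z gives the same grasp; the last joint's range is limited). The gripper opens to 85 mm and grips with 20 to 120 N. Pads are 22 mm wide; open, the fingers measure 114 mm over their backs; the gripper's body (76 mm by 85 mm) begins 54 mm behind the grasp point. The pads swing forward as they close: fully open they stand 13 mm farther back than shut.
Start: joints at [0.921, 0.158, 1.597, -0, 1.386, -0.21], TCP at [0.245, 0.52, 0.231] pointing down, gripper open.
Joint ranges: [-2.91, 2.91], [-0.94, 2.29], [0.18, 2.7], [-1.29, 4.43], [0.17, 2.64], [-3, 3]. Speed limits (rad/s): [2.57, 2.57, 3.14, 3.14, 3.14, 3.14].

### API

Orientations are given as a rotation vector (axis times angle).
In Python, from cell import sensors, read_camera, camera_params, arm gives the robot as it stands. The module is installed in compiled form; this text tells all that it offers.
- The arm moves only by the shell command python3 -m pendant 'ROWS' [OPENING] [FORCE]. ROWS is JSON, a list that holds one entry, the list of rows, each a list of 4 numbers: the shift along the world's x, y, z in m, then the turn about the world's z in degrees. A call has 1 to 20 rows; each row is the pose to reach, as a shift and turn from the pose commanded when the call began; what a row does not reach only later rows make up. A row lasts 1/8 s, in which the tool goes at most 62.5 mm and 10.7 degrees, less where a joint would pass 70% of its speed; a pose out of reach is approached as far as the arm can. A call with a gripper value outside its range is refused whole. OPENING is the finger opening in m, from 0 to 0.0854, set as the call begins (- or left out, the last holds). The fingers move at their own pace and stop on an object; FORCE is the grip in N (left out, the last holds). Time passes only in rows, so rows that repeat a pose let the fingers close. It gives the time, the measured TCP pose, the force, the opening and the grip force at its end, in the units of the state.
- sensors.get_state(): the state, without advancing time (a new reading comes with each control period).
- read_camera(name): name is "scene" or "top" or "wrist"; returns the picture (480x640x3 uint8, red, green, blue); there is no depth.
- camera_params(name): a dict with "intrinsics" (3x3 intrinsics, pixels), "k1" (the pictures are not rectified: a ray, as slopes to the right and down, at radius r is drawn at 1 + k1 r^2 times it, then the intrinsics apply), "rvec" (rotation vector, rad) and "tvec" (3), from world to camera coordinates, as OpenCV has them. Camera axes: x right, y down, z forward; pixel columns grow to the right and rows downward; lengths in m; the calibration is good to about 2 mm. A picture is of the moment at which its call begins: read the wrist's pose just before it. camera_params takes no time and is no camera call; for the wrist camera it gives the pose at the moment of the call.
- arm.job_done(): hands the job in; it is judged then, once.
The state is a dict: "clock": time; "qpos": joint angles; "joint_velocities": joint speeds; "tau": joint torques, N m; "tcp_pos": TCP position; "tool_rot": TCP orientation; "contact_force": force on the tool from outside, world axes, zero at the start; "ft_torque": the same for the moment, N m; "opening": finger opening in m; "grip_force": force on a finger pad.
Only numpy, scipy, OpenCV 4.12 (cv2) and the standard library are available. Lean on these libraries where they do the work, as an engineer would, in place of code of your own. Each camera call takes 0.05 s, during which the arm holds its last target. There are 200 camera calls.

## Working session

There is one attempt and no reset: what is moved stays moved. The work goes in short steps, Python scripts to look and compute and a shell command to move; the robot and the scene stay as the last step left them, time stands still between calls to the robot, and variables do not carry over. Pictures are saved under pics/ and viewed, at most 10 in all, crops included, and the job is handed in when it is done.

```bash
mkdir -p pics; ls
python3 - <<'E'
from cell import *
import cv2,numpy as np
s=sensors.get_state();print({k:np.round(v,3).tolist() for k,v in s.items()})
a=read_camera("scene");b=read_camera("top")
cv2.imwrite("pics/scene.png",a[:,:,::-1]);cv2.imwrite("pics/top.png",b[:,:,::-1])
for n in("scene","top","wrist"):
    p=camera_params(n);print(n,{k:np.round(v,3).tolist() for k,v in p.items()})
    R=cv2.Rodrigues(np.array(p["rvec"]))[0];print("pos",-R.T@np.array(p["tvec"]).ravel())
E
```

```text
pics
{'clock': 0.0, 'qpos': [0.921, 0.159, 1.598, -0.0, 1.386, -0.21], 'joint_velocities': [0.0, -0.0, 0.001, 0.001, -0.0, -0.001], 'tau': [-0.0, -39.6, -33.143, -0.0, 0.009, 0.0], 'tcp_pos': [0.244, 0.52, 0.23], 'tool_rot': [-0.685, -3.065, 0.003], 'contact_force': [-0.392, 0.848, -0.162], 'ft_torque': [-0.009, 0.017, 0.017], 'grip_force': 0.0, 'opening': 0.085}
scene {'intrinsics': [[484.152, 0.0, 308.316], [0.0, 484.152, 246.798], [0.0, 0.0, 1.0]], 'k1': -0.062, 'rvec': [2.199, 0.677, -0.31], 'tvec': [-0.552, 0.011, 1.221]}
pos [ 0.97214749 -0.44931585  0.80564639]
top {'intrinsics': [[535.047, 0.0, 320.212], [0.0, 535.047, 243.502], [0.0, 0.0, 1.0]], 'k1': -0.148, 'rvec': [2.211, -2.16, 0.034], 'tvec': [0.194, 0.55, 1.304]}
pos [0.47765945 0.17929986 1.33414265]
wrist {'intrinsics': [[400.847, 0.0, 321.493], [0.0, 400.847, 238.443], [0.0, 0.0, 1.0]], 'k1': -0.035, 'rvec': [-2.415, -1.533, -0.247], 'tvec': [-0.573, -0.041, 0.38]}
pos [0.17099364 0.55332702 0.37312395]
```

View pics/scene.png

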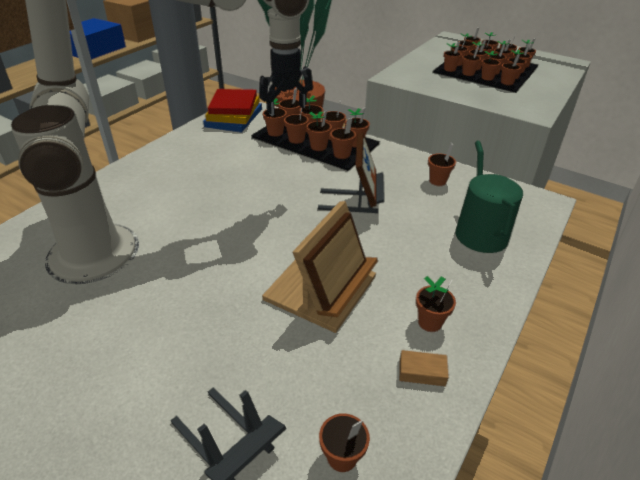

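View pics/top.png

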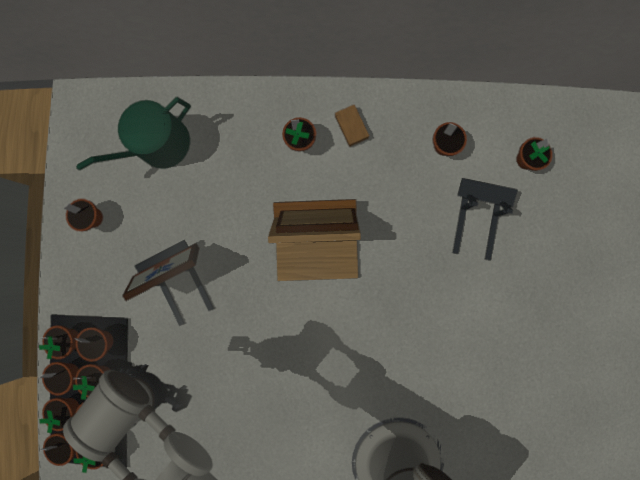

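Scene: desk centre (pale, panel with plywood back) at about (340,262), easel at (235,440), shown panel at (370,180). In the top view, desk is at (315,225), easel at (487,195). Enlarged crops next.

Run:
```python
import cv2,numpy as np
a=cv2.imread("pics/scene.png");b=cv2.imread("pics/top.png")
def c(im,x,y,w,h,f): 
    o=cv2.resize(im[y:y+h,x:x+w],None,fx=f,fy=f,interpolation=cv2.INTER_CUBIC); o=cv2.convertScaleAbs(o,alpha=1.5,beta=20)
    for k in range(0,w,10): cv2.line(o,(k*f,0),(k*f,6 if (x+k)%50 else 16),(0,0,255),1)
    for k in range(0,h,10): cv2.line(o,(0,k*f),(6 if (y+k)%50 else 16,k*f),(0,0,255),1)
    return o
o1=np.zeros((600,800,3),np.uint8)
p=c(a,255,195,130,140,4);o1[:560,:520]=p
p=c(b,450,170,70,95,4);o1[:380,520:800]=p
cv2.imwrite("pics/c1.png",o1)
o2=np.zeros((600,800,3),np.uint8)
p=c(a,165,380,125,100,4);o2[:400,:500]=p
o2[:,:]=o2
p=c(b,260,190,110,100,4)
cv2.imwrite("pics/c2.png",np.vstack([np.hstack([c(a,165,380,125,100,3),c(b,260,190,110,100,3)]) ,np.zeros((1,705,3),np.uint8)]))
```

```text
(no output)
```

View pics/c1.png

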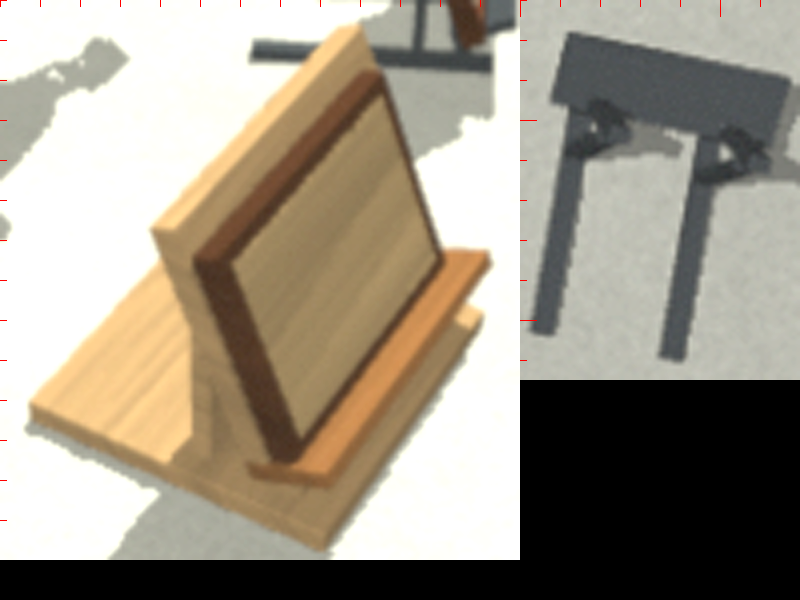

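View pics/c2.png

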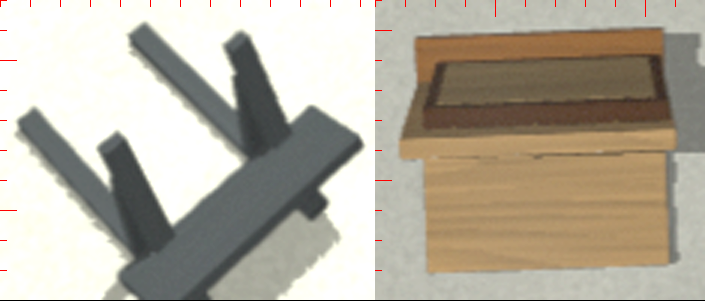

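```bash
cat > h.py <<'E'
import cv2,numpy as np
from scipy.optimize import least_squares
from cell import camera_params
def proj(P,p):
    R=cv2.Rodrigues(np.array(p["rvec"],float))[0];c=np.asarray(P)@R.T+np.array(p["tvec"]).ravel()
    s=c[:,:2]/c[:,2:];s=s*(1+p["k1"]*(s**2).sum(1,keepdims=True));K=np.array(p["intrinsics"])
    return s@K[:2,:2].T+K[:2,2]
def pt(q,Y,U,N):
    c,s=np.cos(q[3]),np.sin(q[3]);x=-.375*U+.927*N;z=.927*U+.375*N
    return [q[0]+c*x-s*Y,q[1]+s*x+c*Y,q[2]+z]
CAM={n:camera_params(n) for n in("scene","top")}
E
python3 - <<'E'
from h import *
S=lambda u,v:(255+u/4,195+v/4); T=lambda u,v:(260+(u-375)/3,190+v/3)
m=.001
D=[("scene",S(197,260),-90,65,-8,1),("scene",S(230,263),-90,65,8,1),("scene",S(365,72),90,65,-8,1),("scene",S(382,78),90,65,8,1),
("scene",S(443,262),90,-65,8,1),("scene",S(299,463),-90,-65,8,1),("scene",S(275,460),-90,-65,-8,1),
("scene",S(328,472),-100,-65,27,0),("scene",S(490,255),100,-65,27,0),("scene",S(365,30),100,85,-8,0),
("top",T(416,38),100,-65,27,0),("top",T(663,29),-100,-65,27,0),("top",T(428,106),90,65,8,1),("top",T(662,97),-90,65,8,1),("top",T(424,128),90,65,-8,1),("top",T(664,118),-90,65,-8,1),
("top",T(405,140),100,85,-8,0),("top",T(674,128),-100,85,-8,0)]
S2=lambda u,v:(165+u/3,380+v/3);T2=lambda u,v:(450+(u-520)/4,170+v/4)
E=[("scene",S2(362,140),70,-65,27,0),("scene",S2(119,148),-42,10,-8,0),("scene",S2(241,45),42,10,-8,0),
("top",T2(570,32),70,-65,27,0),("top",T2(792,78),-70,-65,27,0)]
def fit(L,x0):
    def r(q):
        return np.concatenate([proj([pt(q,Y*m+o*q[4],U*m,N*m)],CAM[n])[0]-uv for n,uv,Y,U,N,o in L]+[[q[4]]])
    s=least_squares(r,x0,loss="soft_l1");print(np.round(s.x,4),np.degrees(s.x[3]).round(1));print(np.round(r(s.x)[:-1].reshape(-1,2),1).tolist())
fit(D,[.55,.2,.12,0,0]);fit(E,[.6,-.25,.12,-.2,0])
E
```

```text
[ 0.5961  0.2196  0.1104  0.0645 -0.0027] 3.7
[[-0.9, 0.2], [-2.6, -0.2], [-0.8, -0.2], [1.1, -1.8], [1.7, 0.6], [0.4, 1.1], [0.0, 1.0], [-0.9, 2.1], [-0.5, -0.5], [-0.8, -0.5], [-1.0, -0.1], [-0.1, -0.7], [-3.8, 0.5], [0.7, -0.0], [-1.9, 0.1], [0.2, -0.0], [-2.3, -0.8], [0.8, -0.7]]
[ 0.6501 -0.1927  0.1124 -0.1848  0.    ] -10.6
[[-0.4, -0.3], [-1.3, -0.0], [0.4, 0.4], [-0.4, -1.0], [-0.5, -0.2]]
```

```bash
python3 -m pendant '[[[0,0,0.06,0],[0.05,-0.03,0.1,5],[0.1,-0.05,0.1,15],[0.15,-0.08,0.1,25],[0.2,-0.1,0.1,28.9],[0.25,-0.13,0.1,28.9],[0.3,-0.15,0.1,28.9],[0.348,-0.173,0.1,28.9],[0.348,-0.173,0.1,28.9],[0.348,-0.173,0.1,28.9],[0.348,-0.173,0.1,28.9]]]' 0
python3 - <<'E'
from cell import *
import cv2,pickle
p=camera_params("wrist");a=read_camera("wrist");b=read_camera("top")
pickle.dump(p,open("w1.pkl","wb"));cv2.imwrite("pics/w1.png",a[:,:,::-1]);cv2.imwrite("pics/top2.png",b[:,:,::-1])
E
```

```text
clock: 1.48
tcp_pos: [0.5917, 0.3482, 0.3316]
tool_rot: [0.104, -3.14, -0.0]
contact_force: [-0.3, -0.4, 0.6]
opening: -0.0
grip_force: 0.0
```

View pics/w1.png

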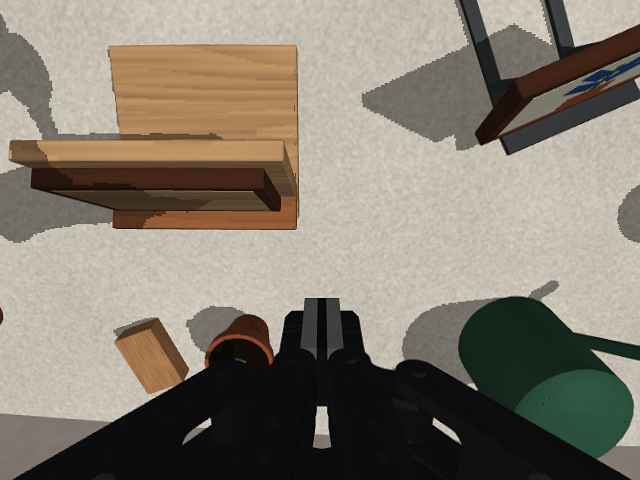

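Wrist view: backboard top edge (12,162)–(287,164), panel top (33,168)–(265,187), ledge outer edge (113,222)–(297,222). Refining the desk pose with these.

Run:
```python
from h import *
import pickle
CAM["w"]=pickle.load(open("w1.pkl","rb"))
T=lambda u,v:(260+(u-375)/3,190+v/3);S=lambda u,v:(255+u/4,195+v/4);m=.001
L=[("w",(286,164),100,85,-8,0),("w",(10,162),-100,85,-8,0),("w",(262,169),90,65,-8,1),("w",(266,187),90,65,8,1),("w",(32,169),-90,65,-8,1),("w",(32,188),-90,65,8,1),("w",(280,210),90,-65,8,1),("w",(297,195),100,-65,-8,0),("w",(297,229),100,-65,27,0),("w",(113,228),-100,-65,27,0),
("top",T(416,38),100,-65,27,0),("top",T(663,29),-100,-65,27,0),("scene",S(230,263),-90,65,8,1),("scene",S(299,463),-90,-65,8,1),("scene",S(328,472),-100,-65,27,0),("scene",S(490,255),100,-65,27,0),("scene",S(443,262),90,-65,8,1)]
def r(q):
    return np.concatenate([proj([pt(q,Y*m+o*q[4],U*m,N*m)],CAM[n])[0]-uv for n,uv,Y,U,N,o in L])
for k in(17,10):
    L=L[:k];s=least_squares(r,[.6,.22,.11,.06,0],loss="soft_l1");print(np.round(s.x,4),np.degrees(s.x[3]).round(1));print(np.round(r(s.x).reshape(-1,2),1).tolist())
```

```text
[ 0.5954  0.2215  0.1117  0.062  -0.0075] 3.6
[[-0.7, -2.6], [-0.1, -0.1], [2.5, -1.0], [-1.8, 1.8], [0.5, -0.7], [-0.6, 0.8], [1.1, 1.3], [0.4, 1.6], [0.1, -0.2], [0.1, 0.2], [-1.8, -0.0], [-0.8, -0.4], [-3.7, 0.0], [-0.6, 1.4], [-0.8, 1.0], [-0.2, -1.4], [1.1, 0.9]]
[ 0.5955  0.2213  0.111   0.0614 -0.008 ] 3.5
[[-0.9, -2.5], [0.4, -0.2], [1.8, -0.9], [-2.5, 1.8], [0.4, -0.8], [-0.8, 0.7], [0.5, 1.2], [0.2, 1.6], [-0.0, -0.2], [0.3, 0.1]]
```

```bash
python3 -m pendant '[[[0,0,-0.06,0],[0,0,-0.12,0],[0,0,-0.17,0],[0,0,-0.205,0],[0,0,-0.212,0],[0.001,-0.015,-0.212,0],[0.0015,-0.025,-0.212,0],[0.002,-0.031,-0.212,0],[0.0025,-0.037,-0.212,0],[0.003,-0.043,-0.212,0],[0.003,-0.049,-0.212,0]]]'
python3 - <<'E'
from cell import *
import cv2
a=read_camera("wrist");cv2.imwrite("pics/w2.png",a[:,:,::-1])
E
```

```text
clock: 2.95
tcp_pos: [0.5971, 0.2997, 0.1214]
tool_rot: [-0.102, 3.136, 0.006]
contact_force: [1.4, 6.6, 3.1]
opening: -0.0002
grip_force: 3.0
```

View pics/w2.png

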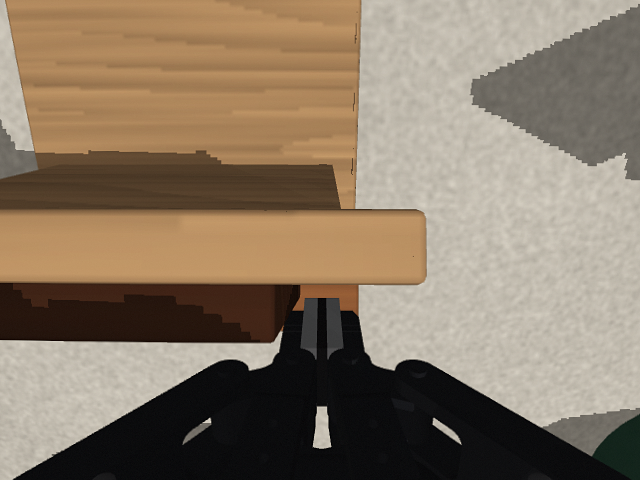

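Fingers sit on the panel's +y end at (295,310), clear of the backboard (front edge row 284). Continue pushing.

```bash
python3 -m pendant '[[[0,-0.006,0,0],[0,-0.012,0,0],[0.001,-0.018,0,0],[0.001,-0.024,0,0],[0.002,-0.03,0,0],[0.002,-0.036,0,0],[0.002,-0.042,0,0],[0.003,-0.048,0,0],[0.003,-0.048,0,0]]]'
python3 -m pendant '[[[0,0.006,0,0],[0,0.02,0.01,0],[0,0.02,0.06,0],[0,0.02,0.12,0],[0,-0.03,0.17,-10],[0,-0.09,0.17,-20],[0,-0.15,0.17,-30],[0,-0.2,0.17,-40],[0,-0.2,0.17,-50],[0,-0.2,0.17,-60],[0,-0.2,0.17,-70],[0,-0.2,0.17,-80],[0,-0.2,0.17,-90],[0,-0.2,0.17,-90],[0,-0.2,0.17,-90]]]' 0.0854
python3 - <<'E'
from cell import *
import cv2,pickle
p=camera_params("wrist");a=read_camera("wrist");b=read_camera("scene")
pickle.dump(p,open("w3.pkl","wb"));cv2.imwrite("pics/w3.png",a[:,:,::-1]);cv2.imwrite("pics/s3.png",b[:,:,::-1])
E
```

```text
clock: 4.12
tcp_pos: [0.599, 0.2504, 0.12]
tool_rot: [-0.101, 3.139, 0.001]
contact_force: [-0.2, 3.7, 3.6]
opening: -0.0
grip_force: 1.9
clock: 6.0
tcp_pos: [0.5988, 0.0502, 0.2893]
tool_rot: [2.145, 2.295, -0.001]
contact_force: [-0.1, 0.2, 0.0]
opening: 0.0855
grip_force: 0.0
```

View pics/w3.png

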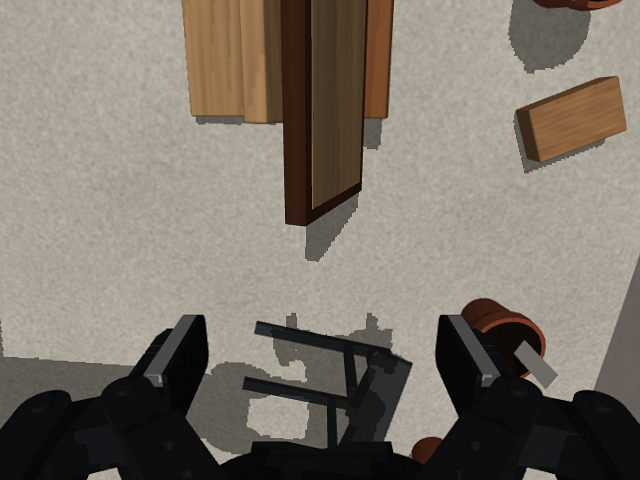

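Panel's -y end (286–308, 224) now sticks well past the desk end (row ~120). Computing overhang and the grip target.

Run:
```python
from h import *
import pickle
CAM["w"]=pickle.load(open("w3.pkl","rb"));m=.001
q0=[.5954,.2215,.1115,.062]
L=[((286,224),-90,65,-8,1),((309,224),-90,65,8,1),((361,190),-90,-65,8,1),((388,117),-100,-65,27,0),((283,123),-100,85,-8,0)]
r=lambda d:np.concatenate([proj([pt([q0[0]+d[1],q0[1]+d[2],*q0[2:]],Y*m+o*d[0],U*m,N*m)],CAM["w"])[0]-uv for uv,Y,U,N,o in L])
s=least_squares(r,[-.07,0,0]);print(s.x,r(s.x).round(1))
q=[q0[0]+s.x[1],q0[1]+s.x[2],*q0[2:]]
for Y in(-70,-65):
  for U in(20,35): print(Y,U,np.round(pt(q,Y*m+s.x[0],U*m,0),4))
print("top",pt(q,0,.065,0)[2])
```

```text
[-0.07654313  0.00297967 -0.0006189 ] [ 4.3 -1.2  2.8  1.4  4.7 -0.1  1.2  0.8 -9.8 -0.2]
-70 20 [0.6    0.0742 0.13  ]
-70 35 [0.5944 0.0738 0.1439]
-65 20 [0.5997 0.0791 0.13  ]
-65 35 [0.594  0.0788 0.1439]
top 0.171755
```

```bash
python3 -m pendant '[[[-0.007,0.024,-0.03,0],[-0.007,0.024,-0.08,0],[-0.007,0.024,-0.13,0],[-0.007,0.024,-0.16,0],[-0.007,0.024,-0.166,0],[-0.007,0.024,-0.166,0]]]'
python3 -m pendant '[[[0,0,0,0],[0,0,0,0],[0,0,0,0],[0,0,0,0],[0,0,0,0],[0,0,0,0],[0,0,0,0],[0,0,0,0]]]' 0.0 20
python3 - <<'E'
from cell import *
import cv2,numpy as np
a=read_camera("wrist");b=read_camera("scene")[150:390,150:470]
b=cv2.resize(b,(400,300),interpolation=cv2.INTER_CUBIC);a=cv2.resize(a,(400,300))
cv2.imwrite("pics/g1.png",np.hstack([a,b])[:,:,::-1])
E
```

```text
clock: 6.85
tcp_pos: [0.5924, 0.0742, 0.1242]
tool_rot: [2.147, 2.292, 0.001]
contact_force: [0.5, -0.2, -0.0]
opening: 0.0854
grip_force: 0.0
clock: 7.85
tcp_pos: [0.5954, 0.0738, 0.1252]
tool_rot: [2.145, 2.286, 0.01]
contact_force: [7.7, 0.6, 0.0]
opening: 0.0283
grip_force: 10.7
```

View pics/g1.png

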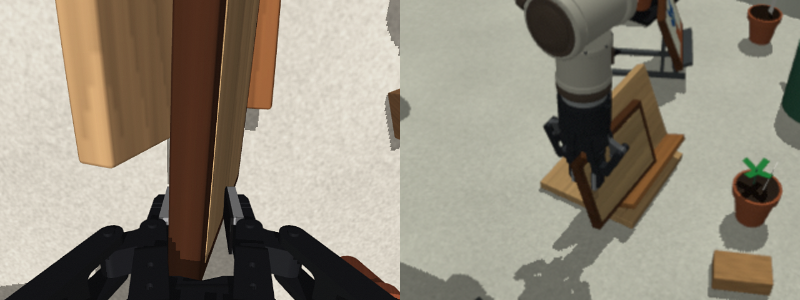

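Fingers hold the overhanging end, panel still tilted (opening 28 mm). Now draw it out of the slope so it can stand upright in the pads.

```bash
python3 -m pendant '[[[0.007,0,0.003,0],[0.014,0.001,0.006,0],[0.021,0.001,0.009,0],[0.028,0.002,0.012,0],[0.034,0.002,0.015,0],[0.034,0.002,0.015,0],[0.034,0.002,0.015,0]]]' 0 25
python3 -m pendant '[[[0,0,0,0],[0,0,0,0],[0,0,0,0]]]' 0 90
```

```text
clock: 8.82
tcp_pos: [0.625, 0.0762, 0.1376]
tool_rot: [-2.147, -2.291, 0.002]
contact_force: [0.7, 0.4, -2.3]
opening: 0.0158
grip_force: 24.5
clock: 9.2
tcp_pos: [0.6256, 0.0763, 0.1382]
tool_rot: [-2.148, -2.292, 0.0]
contact_force: [-0.1, -1.1, -1.8]
opening: 0.0152
grip_force: 87.8
```

The easel's turn would put joint 6 at about 180° if held by this end (limit 172°); held by the other end it needs about 168°. The panel is still standing on the ledge, so I'll lean it back and slide it to the other end.

```bash
python3 -m pendant '[[[0,0,0,0],[0,0,0,0],[0,0,0,0],[-0.006,0,-0.003,0],[-0.012,0,-0.006,0],[-0.018,0,-0.009,0],[-0.024,0,-0.011,0],[-0.03,0,-0.013,0],[-0.034,0,-0.013,0]]]' 0.036 20
python3 -m pendant '[[[0,0,0,0],[0,0,0,0],[0,0,0,0],[0,0,0,0],[0,-0.003,0.05,0],[0,-0.03,0.11,0],[0,-0.08,0.15,0],[0,-0.1,0.15,0],[0,-0.1,0.15,0]]]' 0.0854
python3 - <<'E'
from cell import *
import cv2,numpy as np,pickle
p=camera_params("wrist");pickle.dump(p,open("w4.pkl","wb"))
a=read_camera("wrist");b=read_camera("scene")[150:390,150:470]
b=cv2.resize(b,(320,240));
o=np.zeros((480,800,3),np.uint8);o[:,:480]=a[:,80:560];o[:240,480:]=b
cv2.imwrite("pics/g2.png",o[:,:,::-1])
E
```

```text
clock: 10.32
tcp_pos: [0.5912, 0.0763, 0.125]
tool_rot: [-2.148, -2.292, 0.001]
contact_force: [-1.1, 0.0, 0.2]
opening: 0.0363
grip_force: 0.1
clock: 11.45
tcp_pos: [0.5921, -0.0253, 0.276]
tool_rot: [2.151, 2.288, 0.001]
contact_force: [-0.7, 0.7, 0.0]
opening: 0.0854
grip_force: 0.0
```

View pics/g2.png

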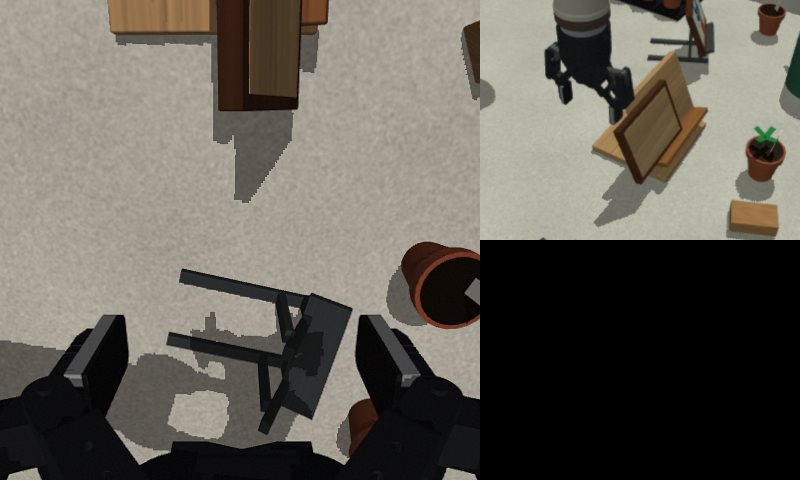

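Panel leans back on the desk, still overhanging at its -y end (crop (218–300,110)); easel ledge outer corners at full-image (432,308) and (392,418). Turning the closed fingers to push it the other way.

```bash
python3 -m pendant '[[[0.01,0.01,0,10],[0.02,0.015,0,20],[0.02,0.015,0,30],[0.02,0.015,0,40],[0.02,0.015,0,50],[0.02,0.015,0,60],[0.02,0.015,-0.02,70],[0.02,0.015,-0.06,80],[0.02,0.015,-0.1,90],[0.02,0.015,-0.14,90],[0.02,0.015,-0.156,90],[0.02,0.015,-0.156,90]]]' 0
python3 -m pendant '[[[0,0.015,0,0],[-0.001,0.03,0,0],[-0.001,0.038,0,0],[-0.002,0.046,0,0],[-0.002,0.054,0,0],[-0.003,0.062,0,0],[-0.003,0.07,0,0],[-0.004,0.078,0,0],[-0.004,0.086,0,0],[-0.005,0.094,0,0],[-0.005,0.102,0,0],[-0.006,0.11,0,0]]]'
python3 - <<'E'
from h import *
import pickle
CAM["w"]=pickle.load(open("w4.pkl","rb"));m=.001
S2=lambda u,v:(165+u/3,380+v/3);T2=lambda u,v:(450+(u-520)/4,170+v/4)
E=[("scene",S2(362,140),70,-65,27),("scene",S2(119,148),-42,10,-8),("scene",S2(241,45),42,10,-8),
("top",T2(570,32),70,-65,27),("top",T2(792,78),-70,-65,27),("w",(432,308),70,-65,27),("w",(392,418),-70,-65,27)]
r=lambda q:np.concatenate([proj([pt(q,Y*m,U*m,N*m)],CAM[n])[0]-uv for n,uv,Y,U,N in E])
s=least_squares(r,[.65,-.19,.112,-.18],loss="soft_l1");print(s.x.round(4),np.degrees(s.x[3]),r(s.x).round(1))
print([proj([pt(s.x,Y*m,U*m,-.008)],CAM["w"])[0].round() for Y,U in((70,-65),(42,10),(-42,10))])
E
```

```text
clock: 13.05
tcp_pos: [0.611, -0.0078, 0.1182]
tool_rot: [0.103, -3.137, -0.001]
contact_force: [-0.4, 0.1, 0.8]
opening: -0.0002
grip_force: 0.0
clock: 14.55
tcp_pos: [0.6061, 0.1015, 0.1195]
tool_rot: [-0.101, 3.139, -0.001]
contact_force: [1.0, -5.5, 2.2]
opening: -0.0001
grip_force: 2.5
[ 0.6496 -0.192   0.1106 -0.1732] -9.9236001860143 [-0.4 -0.8 -0.9  0.3  0.3  0.4 -1.2 -0.4 -1.2 -0.2  0.2  0.9 -0.1 -0.4]
[array([399., 296.]), array([374., 353.]), array([349., 427.])]
```

```bash
python3 -m pendant '[[[0,0.008,0,0],[-0.001,0.016,0,0],[-0.001,0.024,0,0],[-0.002,0.032,0,0],[-0.002,0.04,0,0],[-0.003,0.048,0,0],[-0.003,0.056,0,0],[-0.004,0.064,0,0],[-0.004,0.072,0,0],[-0.005,0.08,0,0],[-0.005,0.0875,0,0],[-0.005,0.0875,0,0]]]'
```

```text
clock: 16.05
tcp_pos: [0.6008, 0.1897, 0.1193]
tool_rot: [-0.102, 3.14, 0.001]
contact_force: [0.9, -1.1, 1.6]
opening: -0.0001
grip_force: 0.8
```

```bash
python3 -m pendant '[[[0,-0.008,0,0],[0,-0.02,0.04,0],[0,-0.02,0.1,0],[0,0.02,0.15,-10],[-0.01,0.07,0.16,-20],[-0.02,0.12,0.16,-30],[-0.027,0.176,0.16,-40],[-0.027,0.176,0.16,-50],[-0.027,0.176,0.16,-60],[-0.027,0.176,0.16,-70],[-0.027,0.176,0.16,-80],[-0.027,0.176,0.15,-90],[-0.027,0.176,0.1,-90],[-0.027,0.176,0.05,-90],[-0.027,0.176,0.015,-90],[-0.027,0.176,0.005,-90],[-0.027,0.176,0.005,-90]]]' 0.0854
python3 -m pendant '[[[0,0,0,0],[0,0,0,0],[0,0,0,0],[0,0,0,0],[0,0,0,0],[0,0,0,0],[0,0,0,0]]]' 0.0 20
python3 -m pendant '[[[0.007,0,0.003,0],[0.014,0.001,0.006,0],[0.021,0.001,0.009,0],[0.028,0.002,0.012,0],[0.034,0.002,0.015,0],[0.034,0.002,0.015,0],[0.034,0.002,0.015,0]]]' 0 25
python3 -m pendant '[[[0,0,0,0],[0,0,0,0],[0,0,0,0]]]' 0 90
```

```text
clock: 18.18
tcp_pos: [0.5737, 0.3648, 0.1243]
tool_rot: [-2.148, -2.291, 0.0]
contact_force: [0.3, -0.0, 0.6]
opening: 0.0855
grip_force: 0.0
clock: 19.05
tcp_pos: [0.5767, 0.3657, 0.1266]
tool_rot: [2.146, 2.29, 0.011]
contact_force: [4.8, 1.3, 0.9]
opening: 0.0287
grip_force: 12.4
clock: 19.92
tcp_pos: [0.607, 0.3667, 0.1386]
tool_rot: [-2.148, -2.291, 0.003]
contact_force: [0.8, 0.3, -3.2]
opening: 0.0159
grip_force: 24.5
clock: 20.3
tcp_pos: [0.6075, 0.3668, 0.1392]
tool_rot: [-2.148, -2.292, 0.001]
contact_force: [0.1, -0.5, -2.4]
opening: 0.015
grip_force: 87.8
```

```bash
python3 -m pendant '[[[0,0,0.02,0],[0,0,0.06,0],[0,0,0.11,0],[0,0,0.15,0],[0,0,0.17,0],[0.002,-0.02,0.17,0],[0.005,-0.05,0.17,-5],[0.008,-0.085,0.17,-13],[0.01,-0.12,0.17,-22],[0.01,-0.155,0.17,-31],[0.01,-0.19,0.17,-40],[0.01,-0.225,0.17,-49],[0.01,-0.26,0.17,-58],[0.01,-0.295,0.17,-67],[0.01,-0.33,0.17,-76],[0.01,-0.365,0.17,-85],[0.01,-0.4,0.17,-94],[0.01,-0.43,0.17,-103],[0.01,-0.45,0.17,-110],[0.01,-0.45,0.17,-110]]]' 0 110
python3 -m pendant '[[[0.005,-0.02,0,-8],[0.01,-0.04,0,-17],[0.015,-0.06,0,-26],[0.02,-0.08,0,-35],[0.025,-0.1,0,-44],[0.03,-0.12,0,-53],[0.035,-0.14,0,-62],[0.04,-0.16,0,-71],[0.045,-0.175,0,-78],[0.048,-0.186,0,-82],[0.048,-0.186,0,-83.6],[0.048,-0.186,0,-83.6],[0.048,-0.186,0,-83.6]]]'
python3 - <<'E'
from cell import *
from h import *
import pickle
s=sensors.get_state();print(np.round(s["qpos"],3),s["tcp_pos"]);R=cv2.Rodrigues(np.array(s["tool_rot"]))[0]
print(R.round(3)); yaw=np.degrees(np.arctan2(R[1,1],R[0,1]));print("phi",yaw)
for n in("scene","top","wrist"):
    p=camera_params(n);a=read_camera(n);cv2.imwrite(f"pics/h_{n}.png",a[:,:,::-1]);pickle.dump(p,open(f"h_{n}.pkl","wb"))
E
```

```text
clock: 22.8
tcp_pos: [0.6163, -0.0853, 0.3066]
tool_rot: [-3.109, 0.449, 0.007]
contact_force: [-0.1, 0.3, -2.5]
opening: 0.0148
grip_force: 107.6
clock: 24.42
tcp_pos: [0.6657, -0.2684, 0.3092]
tool_rot: [2.024, -2.403, -0.001]
contact_force: [-0.2, -0.8, -3.1]
opening: 0.0145
grip_force: 107.5
[-0.551  0.506  1.013  0.     1.623  2.761] [ 0.6657083  -0.26842562  0.30917247]
[[-0.17  -0.985 -0.   ]
 [-0.985  0.17   0.   ]
 [-0.     0.    -1.   ]]
phi 170.20996827448522
```

```bash
python3 -m pendant '[[[0,0,-0.04,0],[0,0,-0.08,0],[0,0,-0.12,0],[0,0,-0.15,0],[0,0,-0.16,0],[0,0,-0.16,0],[0,0,-0.16,0]]]'
for i in 1; do python3 -m pendant '[[[0,0,-0.004,0],[0,0,-0.008,0],[0,0,-0.008,0]]]'; done
```

```text
clock: 25.45
tcp_pos: [0.6669, -0.2699, 0.1517]
tool_rot: [-2.021, 2.404, -0.006]
contact_force: [0.6, -0.6, -1.6]
opening: 0.0151
grip_force: 107.4
clock: 25.82
tcp_pos: [0.6655, -0.269, 0.1407]
tool_rot: [2.021, -2.405, -0.002]
contact_force: [-0.4, 0.1, -2.9]
opening: 0.0148
grip_force: 107.5
```

```bash
python3 -m pendant '[[[0,0,-0.002,0],[0,0,-0.003,0],[0,0,-0.003,0]]]'
python3 -m pendant '[[[0,0,-0.002,0],[0,0,-0.002,0]]]'
python3 -m pendant '[[[0,0,-0.002,0],[0,0,-0.002,0]]]'
```

```text
clock: 26.2
tcp_pos: [0.6661, -0.2696, 0.1393]
tool_rot: [-2.021, 2.405, -0.002]
contact_force: [-1.7, -0.8, 1.5]
opening: 0.015
grip_force: 108.3
clock: 26.45
tcp_pos: [0.6663, -0.2698, 0.139]
tool_rot: [-2.021, 2.405, -0.003]
contact_force: [-4.8, 0.7, 9.3]
opening: 0.015
grip_force: 109.6
clock: 26.7
tcp_pos: [0.6664, -0.2699, 0.1389]
tool_rot: [-2.021, 2.404, -0.004]
contact_force: [-7.1, 0.7, 16.3]
opening: 0.0149
grip_force: 110.4
```

```bash
python3 -m pendant '[[[0,0,0.003,0],[0,0,0.003,0]]]' - 20
python3 -m pendant '[[[0,0,0,0],[0,0,0,0],[0,0,0,0],[-0.006,0.001,-0.002,0],[-0.012,0.002,-0.004,0],[-0.018,0.003,-0.006,0],[-0.024,0.004,-0.008,0],[-0.03,0.005,-0.009,0],[-0.036,0.006,-0.01,0],[-0.036,0.006,-0.01,0]]]' 0.036 20
python3 -m pendant '[[[0,0,0,0],[0,0,0,0],[0,0,0,0],[0,0,0,0],[0,0,0.03,0],[0,0,0.08,0],[0,0,0.13,0],[-0.03,0,0.18,0],[-0.08,0,0.2,0],[-0.12,0,0.2,0],[-0.15,0,0.2,0],[-0.15,0,0.2,0]]]' 0.0854
python3 - <<'E'
from cell import *
from h import *
import pickle
ims={n:read_camera(n) for n in("scene","top")}
W=read_camera("wrist");pickle.dump(camera_params("wrist"),open("w5.pkl","wb"));cv2.imwrite("pics/w5.png",W[:,:,::-1])
for n in ims: cv2.imwrite(f"pics/f_{n}.png",ims[n][:,:,::-1])
def c(im,x,y,w,h,f):
    o=cv2.resize(im[y:y+h,x:x+w],None,fx=f,fy=f,interpolation=cv2.INTER_CUBIC);o=cv2.convertScaleAbs(o,alpha=1.4,beta=15)
    for k in range(0,w,10): cv2.line(o,(k*f,0),(k*f,5 if (x+k)%50 else 12),(255,0,0),1)
    for k in range(0,h,10): cv2.line(o,(0,k*f),(5 if (y+k)%50 else 12,k*f),(255,0,0),1)
    return o
o=np.zeros((600,800,3),np.uint8)
o[:480,:440]=c(ims["scene"],180,360,110,120,4)
o[:360,440:800]=c(ims["top"],430,155,120,120,3)
o[360:600,440:760]=cv2.resize(W,(320,240))
cv2.imwrite("pics/final.png",o[:,:,::-1])
E
```

```text
clock: 26.95
tcp_pos: [0.6662, -0.2697, 0.1391]
tool_rot: [-2.021, 2.405, -0.003]
contact_force: [-4.0, -0.6, 8.1]
opening: 0.0148
grip_force: 108.9
clock: 28.2
tcp_pos: [0.6294, -0.2632, 0.1273]
tool_rot: [2.021, -2.405, -0.0]
contact_force: [-0.3, 0.5, 0.3]
opening: 0.0363
grip_force: 0.1
clock: 29.7
tcp_pos: [0.4787, -0.2633, 0.3278]
tool_rot: [-2.02, 2.406, -0.001]
contact_force: [-0.6, 0.3, -0.0]
opening: 0.0854
grip_force: 0.0
```

View pics/final.png

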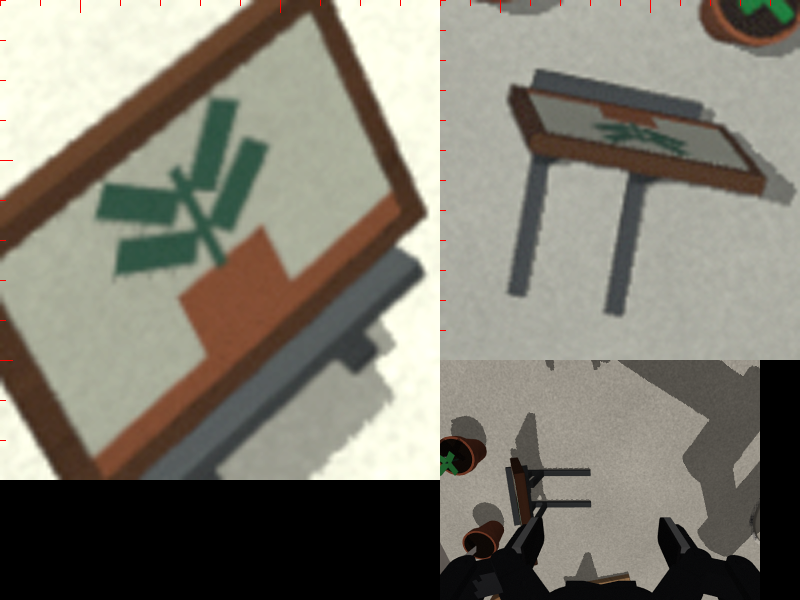

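Picture is outwards and right way up on the easel; panel bottom +y corner at crop (427,212), top edge in top view (543,155)–(763,193). Checking the centring numerically.

Run:
```python
from h import *
m=.001;q0=np.array([.6496,-.192,.1106,-.1732])
S=lambda u,v:(180+u/4,360+v/4);T=lambda u,v:(430+(u-440)/3,155+v/3)
L=[("scene",S(427,212),90,-65,8),("scene",S(327,-5),90,65,8),("top",T(543,155),90,65,-8),("top",T(763,193),-90,65,-8),("top",T(530,132),90,65,8),("top",T(766,179),-90,65,8),("top",T(725,122),-90,-65,8),("top",T(514,86),90,-65,8)]
def P(d,Y,U,N):
    # d: dY, dN, dyaw, tilt about bottom
    u=U*m+.065;n=N*m;c,s=np.cos(d[3]),np.sin(d[3]);u,n=u*c+n*s-.065,n*c-u*s+d[1]
    c,s=np.cos(d[2]),np.sin(d[2])
    return pt([*q0[:3],q0[3]+d[2]],Y*m+d[0],u,n)
r=lambda d:np.concatenate([proj([P(d,Y,U,N)],CAM[n])[0]-uv for n,uv,Y,U,N in L])
s=least_squares(r,[0]*4,loss="soft_l1");print((s.x*[1e3,1e3,57.3,57.3]).round(1));print(r(s.x).reshape(-1,2).round(1).tolist());print(r([0]*4).reshape(-1,2).round(1).tolist())
print([proj([pt(q0,Y*m,-.065,.027)],CAM["top"])[0]-T(*uv) for Y,uv in((70,(535,69)),(-70,(703,105)))])
```

```text
[-3.9  4.6  1.3  3.5]
[[-0.6, 1.9], [-2.8, -4.0], [-4.9, -1.0], [-0.3, 0.6], [1.2, -0.1], [0.8, -1.4], [-0.7, 0.3], [-1.7, -0.9]]
[[-0.1, 0.7], [1.4, -4.1], [-6.4, -3.6], [-1.9, -0.2], [-0.2, -2.9], [-0.9, -2.3], [-2.6, 2.7], [-3.2, -0.2]]
[array([-0.3139461 , -0.37756212]), array([-0.85807078, -0.75085886])]
```

```bash
python3 -m pendant '[[[0.05,0.012,0,0],[0.1,0.024,0,0],[0.15,0.036,0,0],[0.2,0.047,0,0],[0.245,0.058,0,0],[0.245,0.058,-0.05,0],[0.245,0.058,-0.1,0],[0.245,0.058,-0.15,0],[0.245,0.058,-0.2,0],[0.245,0.058,-0.235,0],[0.245,0.058,-0.245,0],[0.245,0.058,-0.245,0],[0.235,0.06,-0.245,0],[0.226,0.061,-0.245,0],[0.222,0.062,-0.245,0]]]' 0
python3 -m pendant '[[[-0.004,0.001,0,0],[-0.008,0.001,0,0],[-0.012,0.002,0,0],[-0.015,0.003,0,0],[-0.015,0.003,0,0]]]'
```

```text
clock: 31.72
tcp_pos: [0.7023, -0.2016, 0.084]
tool_rot: [-2.021, 2.404, -0.003]
contact_force: [0.2, -0.6, 0.6]
opening: -0.0005
grip_force: 0.0
clock: 32.35
tcp_pos: [0.687, -0.1983, 0.0826]
tool_rot: [-2.021, 2.405, -0.001]
contact_force: [2.6, -0.1, 0.3]
opening: 0.0001
grip_force: 0.3
```

```bash
python3 -m pendant '[[[-0.0015,0,0,0],[-0.003,0.0005,0,0],[-0.003,0.0005,0,0]]]'
python3 -m pendant '[[[-0.002,0.0005,0,0],[-0.002,0.0005,0,0]]]'
```

```text
clock: 32.72
tcp_pos: [0.6863, -0.1984, 0.0838]
tool_rot: [-2.019, 2.402, -0.009]
contact_force: [7.5, -1.2, 1.0]
opening: -0.0
grip_force: 2.1
clock: 32.98
tcp_pos: [0.6858, -0.1984, 0.0848]
tool_rot: [-2.017, 2.401, -0.015]
contact_force: [12.9, -2.6, -0.0]
opening: -0.0001
grip_force: 3.2
```

```bash
python3 -m pendant '[[[0.01,-0.002,0,0],[0.03,-0.005,0,0],[0.045,-0.008,0.02,0],[0.045,-0.008,0.07,0],[0.045,-0.008,0.12,0],[0.045,-0.008,0.17,0],[0,0,0.22,0],[-0.05,0,0.24,0],[-0.1,0,0.24,0],[-0.15,0,0.24,0],[-0.2,0,0.24,0],[-0.2,0,0.24,0]]]'
python3 - <<'E'
from h import *
from cell import read_camera
q=[.6496,-.192,.1106,-.1732]
for n in("scene","top"):
    im=read_camera(n);cv2.imwrite(f"pics/e_{n}.png",im[:,:,::-1])
    g=[[pt(q,Y*1e-3,U*1e-3,.008) for Y in range(-110,111,2)] for U in range(-50,90,2)]
    uv=proj(np.array(g).reshape(-1,3),CAM[n]).reshape(70,111,2).astype(np.float32)
    o=cv2.remap(im,uv[...,0],uv[...,1],cv2.INTER_LINEAR).astype(int)
    val=o.max(2)
    print(n,"cols Y=-110..110 step 4, U -20..40:",[int(x) for x in np.median(val[15:45],0)[::2]])
    if n=="scene":print("rows U=-50..88:",[int(x) for x in np.median(val[:,75:95],1)])
E
```

```text
clock: 34.48
tcp_pos: [0.4789, -0.1966, 0.3214]
tool_rot: [2.018, -2.406, -0.005]
contact_force: [0.6, -0.2, -0.8]
opening: -0.0001
grip_force: 0.0
scene cols Y=-110..110 step 4, U -20..40: [171, 169, 169, 169, 143, 46, 49, 50, 113, 126, 125, 125, 125, 124, 125, 125, 124, 125, 124, 122, 122, 119, 105, 90, 73, 78, 96, 64, 89, 91, 67, 85, 90, 102, 121, 123, 124, 124, 125, 125, 125, 124, 125, 125, 125, 126, 125, 67, 50, 53, 162, 176, 177, 175, 175, 173]
rows U=-50..88: [89, 90, 95, 109, 120, 125, 126, 126, 126, 126, 126, 125, 125, 125, 125, 125, 126, 126, 127, 127, 126, 125, 125, 126, 126, 125, 125, 125, 125, 124, 125, 125, 125, 125, 125, 124, 124, 124, 123, 125, 124, 124, 124, 125, 125, 125, 125, 125, 125, 124, 124, 124, 125, 125, 124, 124, 112, 81, 53, 47, 45, 45, 47, 57, 62, 63, 72, 115, 163, 175]
top cols Y=-110..110 step 4, U -20..40: [108, 86, 72, 69, 64, 39, 39, 57, 76, 78, 78, 77, 77, 78, 77, 77, 77, 76, 73, 62, 51, 50, 48, 43, 42, 53, 48, 49, 52, 50, 46, 48, 53, 55, 61, 71, 76, 77, 77, 76, 76, 77, 77, 77, 77, 78, 68, 37, 34, 34, 34, 65, 113, 113, 112, 113]
```

Run:
```python
from h import *
q=[.6496,-.192,.1106,-.1732]
for f in("f","e"):
  for n in("scene","top"):
    im=cv2.imread(f"pics/{f}_{n}.png")
    for Yc in(-60,60):
      if n=="scene" and Yc<0: continue
      g=[[pt(q,Y*1e-3,U*1e-3,.008) for Y in range(Yc-8,Yc+9,2)] for U in range(-84,96,2)]
      uv=proj(np.array(g).reshape(-1,3),CAM[n]).reshape(90,9,2).astype(np.float32)
      o=np.median(cv2.remap(im,uv[...,0],uv[...,1],cv2.INTER_LINEAR),1).astype(int)
      print(f,n,Yc,"bot",[tuple(int(v) for v in o[i]) for i in range(0,24,1)][::1] if n=="scene" else [int(x) for x in o.max(1)[:24]]);print("  top",[int(x) for x in o.max(1)[60:]])
```

```text
f scene 60 bot [(36, 35, 33), (41, 41, 38), (50, 50, 46), (55, 55, 50), (56, 56, 51), (56, 57, 52), (56, 57, 52), (57, 56, 52), (55, 55, 52), (47, 49, 48), (30, 36, 44), (17, 28, 43), (15, 27, 45), (15, 26, 44), (15, 26, 44), (18, 31, 55), (21, 39, 71), (25, 43, 79), (25, 44, 80), (25, 44, 80), (26, 45, 81), (38, 54, 85), (68, 83, 97), (94, 107, 108)]
  top [113, 113, 113, 113, 113, 112, 112, 113, 114, 113, 113, 107, 82, 52, 43, 40, 40, 43, 55, 62, 64, 64, 71, 115, 161, 171, 173, 173, 171, 169]
f top -60 bot [45, 47, 50, 52, 54, 56, 58, 60, 61, 63, 65, 66, 67, 68, 70, 70, 71, 71, 71, 71, 71, 71, 71, 71]
  top [71, 71, 72, 72, 72, 72, 72, 71, 71, 71, 69, 68, 66, 64, 61, 58, 52, 47, 43, 41, 39, 39, 38, 39, 41, 42, 44, 45, 46, 46]
f top 60 bot [38, 39, 41, 42, 43, 46, 48, 51, 52, 54, 56, 58, 60, 62, 63, 65, 66, 68, 68, 70, 70, 70, 71, 71]
  top [70, 70, 70, 70, 70, 71, 71, 71, 71, 70, 71, 70, 70, 69, 67, 65, 64, 62, 57, 56, 51, 46, 44, 40, 40, 38, 39, 39, 41, 43]
e scene 60 bot [(36, 36, 33), (42, 42, 39), (51, 51, 47), (56, 56, 51), (56, 56, 51), (48, 49, 47), (34, 38, 43), (22, 31, 45
[... 158 characters left out ...]
44, 61, 95), (78, 94, 109), (105, 120, 120), (110, 125, 123), (111, 125, 123)]
  top [125, 125, 125, 125, 125, 125, 125, 124, 126, 126, 127, 127, 125, 115, 84, 54, 47, 46, 45, 47, 57, 62, 63, 72, 116, 163, 176, 177, 174, 173]
e top -60 bot [75, 75, 76, 77, 78, 78, 78, 78, 78, 78, 78, 78, 78, 78, 78, 78, 78, 78, 78, 78, 78, 78, 77, 77]
  top [78, 78, 78, 78, 78, 78, 78, 78, 78, 78, 78, 78, 78, 79, 79, 79, 79, 79, 79, 79, 79, 79, 78, 78, 76, 74, 73, 69, 64, 61]
e top 60 bot [72, 73, 74, 75, 76, 77, 77, 78, 78, 78, 78, 78, 78, 78, 78, 78, 78, 78, 78, 78, 78, 78, 78, 78]
  top [77, 77, 77, 77, 77, 77, 77, 77, 77, 77, 77, 77, 77, 77, 77, 77, 77, 77, 77, 77, 77, 77, 77, 76, 74, 73, 71, 69, 66, 64]
```

The image check shows the bottom edge moved outwards (~13 mm from the backrest): the wide knuckles had pressed on the panel's top. I'll push low with the back of an opened finger, which reaches beyond the gripper body.

```bash
python3 -m pendant '[[[0.05,-0.004,-0.02,0],[0.1,-0.007,-0.04,0],[0.15,-0.01,-0.05,0],[0.2,-0.012,-0.05,0],[0.25,-0.014,-0.05,0],[0.289,-0.016,-0.05,0],[0.289,-0.016,-0.1,0],[0.289,-0.016,-0.15,0],[0.289,-0.016,-0.2,0],[0.289,-0.016,-0.245,0],[0.289,-0.016,-0.262,0],[0.289,-0.016,-0.262,0]]]' 0.0854
python3 -m pendant '[[[-0.006,0.001,0,0],[-0.012,0.002,0,0],[-0.016,0.003,0,0],[-0.02,0.0035,0,0],[-0.024,0.004,0,0],[-0.028,0.005,0,0],[-0.028,0.005,0,0]]]'
```

```text
clock: 36.08
tcp_pos: [0.7707, -0.2126, 0.0586]
tool_rot: [2.021, -2.404, -0.004]
contact_force: [-0.1, 1.2, 1.4]
opening: 0.0856
grip_force: 0.0
clock: 36.95
tcp_pos: [0.7425, -0.2082, 0.0602]
tool_rot: [2.021, -2.405, -0.0]
contact_force: [-0.4, 0.3, 0.4]
opening: 0.0855
grip_force: 0.0
```

```bash
python3 -m pendant '[[[-0.003,0.0005,0,0],[-0.006,0.001,0,0],[-0.008,0.0015,0,0],[-0.008,0.0015,0,0]]]'
python3 -m pendant '[[[-0.003,0.0005,0,0],[-0.003,0.0005,0,0]]]'
python3 -m pendant '[[[-0.003,0.0005,0,0],[-0.003,0.0005,0,0]]]'
```

```text
clock: 37.45
tcp_pos: [0.7349, -0.2067, 0.0605]
tool_rot: [-2.021, 2.405, -0.0]
contact_force: [1.2, 1.3, -0.9]
opening: 0.0852
grip_force: 0.2
clock: 37.7
tcp_pos: [0.7321, -0.2063, 0.0606]
tool_rot: [-2.021, 2.404, -0.001]
contact_force: [3.2, -0.8, -0.3]
opening: 0.0852
grip_force: 1.1
clock: 37.95
tcp_pos: [0.7286, -0.2057, 0.0603]
tool_rot: [2.021, -2.405, -0.0]
contact_force: [2.4, 1.1, 0.5]
opening: 0.0853
grip_force: 0.9
```

Contact and sliding (2–3 N); continue until it stops against the backrest.

```bash
python3 -m pendant '[[[-0.003,0.0005,0,0],[-0.003,0.0005,0,0]]]'
python3 -m pendant '[[[-0.003,0.0005,0,0],[-0.003,0.0005,0,0]]]'
python3 - <<'E'
from h import *
from cell import read_camera
q=[.6496,-.192,.1106,-.1732]
im=read_camera("scene")
g=[[pt(q,Y*1e-3,U*1e-3,.008) for Y in range(52,69,2)] for U in range(-84,96,2)]
uv=proj(np.array(g).reshape(-1,3),CAM["scene"]).reshape(90,9,2).astype(np.float32)
o=np.median(cv2.remap(im,uv[...,0],uv[...,1],cv2.INTER_LINEAR),1).astype(int)
print([tuple(map(int,v)) for v in o[:16]],o.max(1)[70:].tolist())
E
```

```text
clock: 38.2
tcp_pos: [0.7268, -0.2055, 0.0611]
tool_rot: [-2.021, 2.403, -0.004]
contact_force: [5.6, -1.5, -0.2]
opening: 0.0854
grip_force: 1.1
clock: 38.45
tcp_pos: [0.7264, -0.2056, 0.0629]
tool_rot: [-2.018, 2.401, -0.013]
contact_force: [13.7, -2.1, 1.0]
opening: 0.0855
grip_force: 3.0
[(14, 15, 17), (15, 15, 17), (14, 16, 17), (13, 14, 16), (13, 15, 16), (14, 15, 17), (13, 15, 16), (13, 15, 16), (13, 15, 17), (15, 17, 18), (17, 19, 20), (18, 19, 20), (17, 19, 21), (19, 21, 22), (28, 29, 29), (40, 39, 36)] [88, 89, 90, 91, 92, 95, 98, 100, 103, 107, 109, 112, 115, 117, 120, 122, 125, 128, 130, 132]
```

```bash
python3 -m pendant '[[[0.01,-0.002,0,0],[0.04,-0.007,0,0],[0.045,-0.008,0.05,0],[0.045,-0.008,0.1,0],[0.045,-0.008,0.15,0],[0.045,-0.008,0.2,0],[0,0,0.24,0],[-0.05,0,0.26,0],[-0.1,0,0.26,0],[-0.15,0,0.26,0],[-0.2,0,0.26,0],[-0.25,0,0.26,0],[-0.25,0,0.26,0]]]'
python3 - <<'E'
from h import *
from cell import read_camera
q=[.6496,-.192,.1106,-.1732]
for n in("scene","top"):
    im=read_camera(n);cv2.imwrite(f"pics/k_{n}.png",im[:,:,::-1])
    g=[[pt(q,Y*1e-3,U*1e-3,.008) for Y in range(-110,111,2)] for U in range(-84,96,2)]
    uv=proj(np.array(g).reshape(-1,3),CAM[n]).reshape(90,111,2).astype(np.float32)
    o=cv2.remap(im,uv[...,0],uv[...,1],cv2.INTER_LINEAR).astype(int)
    print(n,"cols",[int(x) for x in np.median(o[32:62].max(2),0)[::2]])
    if n=="scene":
        for c in (85,):print([tuple(map(int,v)) for v in np.median(o[:16,c-4:c+5],1)],np.median(o[70:,c-4:c+5].max(2),1).astype(int).tolist())
        print("Y20",np.median(o[70:,60:70].max(2),1).astype(int).tolist())
E
```

```text
clock: 40.12
tcp_pos: [0.4696, -0.2039, 0.3195]
tool_rot: [2.018, -2.406, -0.005]
contact_force: [0.7, -0.2, 0.3]
opening: 0.0851
grip_force: 0.0
scene cols [170, 168, 168, 168, 126, 43, 43, 44, 104, 113, 113, 113, 113, 112, 113, 112, 112, 113, 112, 111, 109, 105, 89, 82, 64, 70, 87, 57, 82, 82, 65, 73, 81, 100, 108, 111, 112, 112, 113, 113, 113, 112, 113, 113, 113, 114, 112, 59, 44, 57, 169, 175, 175, 174, 174, 173]
[(33, 36, 36), (38, 42, 42), (47, 51, 51), (51, 55, 56), (52, 57, 56), (53, 57, 57), (53, 57, 57), (53, 57, 58), (53, 57, 57), (50, 52, 50), (46, 40, 35), (44, 30, 19), (45, 27, 15), (45, 27, 15), (45, 26, 14), (53, 30, 17)] [112, 102, 73, 48, 42, 40, 40, 47, 59, 64, 65, 65, 81, 135, 168, 174, 176, 176, 173, 172]
Y20 [107, 97, 70, 47, 42, 41, 41, 49, 60, 64, 65, 66, 86, 136, 165, 170, 170, 170, 168, 169]
top cols [111, 101, 78, 70, 63, 42, 35, 52, 70, 70, 70, 70, 70, 70, 70, 69, 69, 68, 65, 57, 51, 45, 44, 41, 42, 49, 45, 44, 48, 45, 40, 42, 45, 53, 58, 61, 67, 68, 69, 69, 69, 70, 69, 69, 70, 70, 60, 34, 30, 32, 32, 33, 69, 112, 113, 113]
```

```bash
python3 -c "
from cell import arm;print(arm.job_done())"
```

```text
the job is handed in; nothing more can be done
None
```

The panel is turned over and stands on the black easel, picture outwards and right way up, about 2–3 mm off centre by the last camera check; its bottom edge may still be about 3 mm out from the backrest, the other panel was left alone, and the job was handed in at about 40 s, though I slid the panel past both ends of the desk because I judged the first end unsuitable for the turn.

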